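# Call the studio helper and point out which pot goes on which stand

### The job

Call the studio helper by pressing the plunger of the table bell. Then show what to carry where: point the fingertips at the footed bowl, about 3 cm above the middle of its mouth, and hold there for two seconds, then point in the same way at the middle of the banding wheel's top for two seconds and finish still pointing there. Touch nothing but the bell, leave the bell where it stands, and point at no other pot or at the plaster bat: cross the table well above them.

Things in the scene. Friction and masses are not known exactly. Their poses are not given: they have to be found in the camera images.
- plunger_top (a point): middle of the top of the bell's plunger, a dark steel disc 22 mm across and 8 mm thick standing on top of the dome, 58 mm above the table. It is sprung: it goes straight down 5 mm under about 4 N and comes back up when released. z up.
- plunger (a joint): how far the bell's plunger is pressed, m: 0 is up, 0.005 fully down; it rings from 0.003.
- bell: table bell: a low steel dome on a black round foot 84 mm across, dome top 44 mm high, loose on the table, about 0.4 kg. Origin at the centre of its underside, z up.
- footed_bowl: THE pot to point at: an open bowl of unglazed clay on a tall narrow foot, 104 mm across the mouth, 90 mm high, the stem 32 mm thick. Loose, one of three pots on the ware board in any order. Origin at the centre of its underside, z up.
- footed_bowl_rim (a point): centre of the footed bowl's mouth, level with its rim (90 mm above its underside, 108 mm above the table). z up.
- banding_wheel: THE stand to point at: a potter's banding wheel, a round light metal disc 170 mm across and 15 mm thick on a dark metal stem with a round foot 120 mm across; its top is 70 mm above the table. It stands on the left or on the right of the table, the plaster bat on the other side. Origin at the centre of its underside, z up.
- wheel_top (a point): centre of the upper face of the banding wheel's disc, 70 mm above the table. The disc turns freely about this point. z up.
- plaster_bat: bystander, not to be pointed at: flat round slab of plaster lying on the table, 170 mm across, 22 mm thick. Origin at the centre of its underside, z up.
- low_bowl: bystander, not to be pointed at: clay bowl without a tall foot, 104 mm across the mouth, 48 mm high, on the ware board. Origin at the centre of its underside, z up.
- mug: bystander, not to be pointed at: clay mug with a handle on its +y side, 72 mm across, 85 mm high, on the ware board. Origin at the centre of its underside, z up.
- cup: bystander, not to be pointed at: small clay cup without handle, 60 mm across, 70 mm high, on the table. Origin at the centre of its underside, z up.
- ware_board: plywood board 130 x 420 x 18 mm (x, y, z) fixed flat on the table, carrying the footed bowl, the low bowl and the mug in a row along its y axis, 135 mm apart. Origin at the centre of its underside, z up.
- rib: bystander: flat wooden potter's rib 100 x 45 x 6 mm lying on the table to the right of the ware board. Origin at the centre of its underside.
- stick: bystander: flat wooden modelling stick 155 x 22 x 9 mm lying on the table beyond the ware board, along its own x. Origin under its middle.
- basin: bystander: yellow plastic basin, 190 mm across, 75 mm high, at the far right. Origin at the centre of its underside.
- bottle: bystander: green glass bottle, 60 mm across, 170 mm high, at the far left. Origin at the centre of its underside.

How it is judged:
By the outcome, as a careful person would: the job done as asked, in the order asked, and still so for the second after the job is handed in, with the robot touching nothing.
It also fails if it takes over 51 s, if anything falls off the work surface, if the arm or the gripper's body presses on something with over 40 N, if the wrist force passes 120 N, or if a joint passes its speed limit or range.

### The arm

A 6-joint arm with a two-finger parallel gripper is mounted at the origin on the work surface. World frame = base frame: x ahead of the robot, y to its left, z up, the work surface at z = 0. Lengths are in m, angles in rad, forces in N, time in s.
With the tool pointing down it reaches from about 0.25 to 0.725 m from the base axis. Payload 4 kg.
Tool frame: the origin (TCP) lies midway between the tips of the shut fingers; the grasp point (between the pads) lies 19 mm behind it; y points along the fingers, x is the direction in which the jaws open and shut, and the axes are right-handed (so a half turn about y gives the same grasp; the last joint's range is limited). The gripper opens to 85 mm and grips with 20 to 120 N. Pads are 22 mm wide; open, the fingers measure 114 mm over their backs; the gripper's body (76 mm by 85 mm) begins 54 mm behind the grasp point. The pads swing forward as they close: fully open they stand 13 mm farther back than shut.
Start: joints at [-1.136, 0.241, 0.005, 1.335, 0, 1.571], TCP at [0.211, -0.453, 0.209] pointing down, gripper open.
Joint ranges: [-2.72, 2.72], [-1.05, 1.87], [-1.09, 1.28], [-1.99, 2.15], [-1.42, 1.44], [-3.14, 3.14]. Speed limits (rad/s): [2.79, 2.79, 3.14, 3.14, 3.14, 3.14].

### API

Orientations are given as a unit quaternion [x, y, z, w].
In Python, from workcell import bot gives the robot as it stands. The module is installed in compiled form; this text tells all that it offers.
- The arm moves only by the shell command python3 -m inch 'ROWS'. ROWS is text: rows parted by semicolons, each of 7 numbers parted by spaces: the turn, a rotation vector about the tool's x, y, z in degrees, then the shift along the tool's x, y, z in mm, then the closure, from 0 (fully open) to 1 (shut). In form: ax ay az dx dy dz fingers; .... A call has 1 to 12 rows; each row shifts and turns the commanded pose from where the row before left it, along the tool's axes as they then stand; what a row does not reach is not made up. A row lasts 1/8 s, in which the tool goes at most 62.5 mm and 10.7 degrees, less where a joint would pass 70% of its speed; a pose out of reach is approached as far as the arm can. A call with a gripper value outside its range is refused whole. The fingers move at their own pace and stop on an object; the grip force is fixed at half the most. Time passes only in rows, so rows that do not move let the fingers close. It gives the time, the measured TCP pose, the force and the opening at its end, in the units of the state.
- bot.get_obs(): the state, without advancing time (a new reading comes with each control period).
- bot.camera(name): name is "scene" or "top" or "wrist"; returns a dict with "color" (384x512x3 uint8, blue, green, red), "fx", "fy", "cx", "cy" (pixels), "k1" (the pictures are not rectified: a ray, as slopes to the right and down, at radius r is drawn at 1 + k1 r^2 times it, then the intrinsics apply), "extrinsics" (4x4, takes a point from world to camera coordinates). Camera axes: x right, y up, looking along -z (the intrinsics and any distortion apply to the point x, -y, -z); pixel columns grow to the right and rows downward; lengths in m; the calibration is good to about 2 mm. A picture is of the moment at which its call begins. There is no depth.
- bot.job_done(): hands the job in, once; it reports no verdict.
Trained networks look in the newest picture that a camera, given by its name, has taken for a name from the list of things; names that differ only in an ending like _2 or _b are one class to them, and where a whole thing is asked for, a point or a joint stands for the part that bears it (a point fixed in the world has none). Each returns a list of dicts, best first, with "conf" (0 to 1); they miss things now and then, are a little off and sometimes report something else, mostly with a low value. They report only what shows in the picture. A call takes as long as a camera call.
- bot.look_for(name, camera): "extent" ([left, top, right, bottom] in pixels, round what is visible of it).
- bot.cut_out(name, camera): "region" (384x512 bool, what is visible of it) and "extent" ([left, top, right, bottom] in pixels, round what is visible of it).
- bot.spot_point(name, camera): "point" ([column, row] in pixels: a listed point, or the origin of a listed thing).
The state is a dict: "clock": time; "joint_pos": joint angles; "joint_vel": joint speeds; "tau": joint torques, N m; "eef_pos": TCP position; "tool_rot": TCP orientation; "ft_force": force on the tool from outside, world axes, zero at the start; "ft_torque": the same for the moment, N m; "grip_width": finger opening in m.
Only numpy, scipy, OpenCV 4.12 (cv2) and the standard library are available. Lean on these libraries where they do the work, as an engineer would, in place of code of your own. Each camera call takes 0.05 s, during which the arm holds its last target.

## Working session

There is one attempt and no reset: what is moved stays moved. The work goes in short steps, Python scripts to look and compute and a shell command to move; the robot and the scene stay as the last step left them, time stands still between calls to the robot, and variables do not carry over. Pictures are saved under pics/ and viewed, and the job is handed in when it is done.

```bash
mkdir -p pics
cat > h.py <<'E'
import numpy as np, cv2
from workcell import bot
def ray(c,px):
    u=(px[0]-c['cx'])/c['fx'];v=(px[1]-c['cy'])/c['fy']
    a,b=u,v
    for _ in range(30):
        s=1+c['k1']*(a*a+b*b); a,b=u/s,v/s
    E=np.array(c['extrinsics']);R=E[:3,:3];o=-R.T@E[:3,3]
    return o,R.T@np.array([a,-b,-1.])
def at_z(c,px,z):
    o,d=ray(c,px);return o+d*(z-o[2])/d[2]
def proj(c,p):
    E=np.array(c['extrinsics']);q=E[:3,:3]@np.array(p)+E[:3,3]
    a,b=q[0]/-q[2],-q[1]/-q[2];s=1+c['k1']*(a*a+b*b)
    return np.array([c['fx']*a*s+c['cx'],c['fy']*b*s+c['cy']])
E
python3 - <<'E'
from h import *
np.set_printoptions(precision=4,suppress=True)
o=bot.get_obs();print(o['clock'],o['eef_pos'],o['tool_rot'],o['ft_force'],o['grip_width'])
Z=dict(plunger_top=.058,bell=0,footed_bowl_rim=.108,wheel_top=.07,low_bowl=.018,mug=.018,cup=0,plaster_bat=0,bottle=0,basin=0)
for n in('top','scene'):
    c=bot.camera(n);cv2.imwrite(f'pics/{n}0.png',c['color'])
    for k,z in Z.items():
        for r in bot.spot_point(k,n)[:2]:
            print(n,k,round(r['conf'],2),np.round(r['point'],1),at_z(c,r['point'],z))
E
```

```text
0.0 [ 0.2103 -0.4528  0.2081] [-0.5957  0.381  -0.3797  0.5965] [ 0.5775  0.5036 -0.3978] 0.08553596286144001
top plunger_top 0.71 [339.7 201.5] [ 0.5579 -0.2387  0.058 ]
top plunger_top 0.59 [203.7 248.3] [0.433  0.1186 0.058 ]
top bell 0.84 [205.2 242.7] [0.4445 0.1207 0.    ]
top footed_bowl_rim 0.59 [291.3 181.4] [ 0.6056 -0.1053  0.108 ]
top wheel_top 0.95 [124.  257.9] [0.4064 0.3258 0.07  ]
top low_bowl 0.81 [234.4 178.6] [0.6203 0.0412 0.018 ]
top low_bowl 0.18 [369.9 265.2] [ 0.3858 -0.3307  0.018 ]
top mug 0.92 [186.1 182.1] [0.6099 0.1731 0.018 ]
top cup 0.95 [302.8 245.2] [ 0.4392 -0.1482  0.    ]
top cup 0.3 [289.9 180.8] [ 0.617  -0.1121  0.    ]
top plaster_bat 0.56 [373.8 264.3] [ 0.3863 -0.3469  0.    ]
top bottle 0.62 [106.3 169.6] [0.6455 0.4019 0.    ]
top basin 0.74 [404.1 175.4] [ 0.6351 -0.4357  0.    ]
scene plunger_top 0.47 [315.4 170.3] [0.4313 0.119  0.058 ]
scene bell 0.88 [312.8 184.6] [0.432  0.1197 0.    ]
scene bell 0.28 [210.3 184.9] [ 0.5217 -0.149   0.    ]
scene footed_bowl_rim 0.63 [212.6 186.5] [ 0.6057 -0.0998  0.108 ]
scene footed_bowl_rim 0.29 [217.4 207.4] [ 0.6598 -0.0666  0.108 ]
scene wheel_top 0.57 [393.8 177.1] [0.4014 0.3188 0.07  ]
scene low_bowl 0.65 [264.  226.5] [0.6186 0.0345 0.018 ]
scene cup 0.93 [217.7 165. ] [ 0.4457 -0.1568  0.    ]
scene plaster_bat 0.75 [168.6 139.1] [ 0.3924 -0.3374  0.    ]
scene plaster_bat 0.18 [211.4 186.5] [ 0.526 -0.144  0.   ]
scene bottle 0.66 [412.9 274.4] [0.6278 0.4034 0.    ]
scene bottle 0.43 [391.  192.1] [0.3908 0.3306 0.    ]
scene basin 0.56 [ 98.2 191.9] [ 0.6392 -0.4276  0.    ]
scene basin 0.39 [237.7 280.7] [0.7682 0.0174 0.    ]
```

View pics/top0.png

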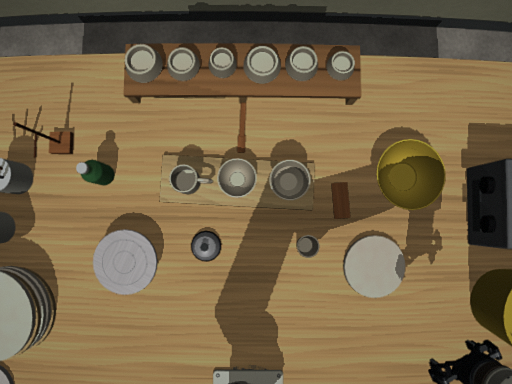

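View pics/scene0.png

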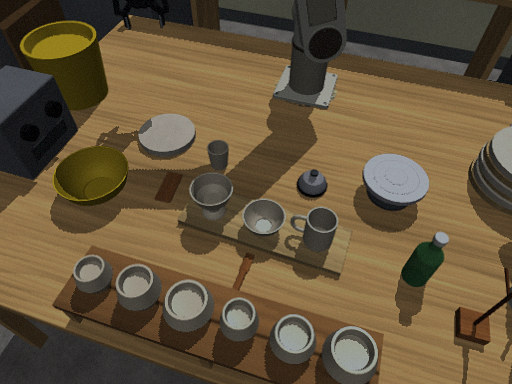

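Run:
```python
from h import *
for n in('top','scene'):
    c=cv2.imread(f'pics/{n}0.png')
    a=c[210:280,170:240] if n=='top' else c[140:210,275:355]
    b=c[150:215,250:330] if n=='top' else c[150:240,170:260]
    f=lambda i:cv2.resize(i,(390,390),interpolation=cv2.INTER_CUBIC)
    cv2.imwrite(f'pics/z_{n}.png',np.hstack([f(a),f(b)]))
```

```text
(no output)
```

View pics/z_top.png

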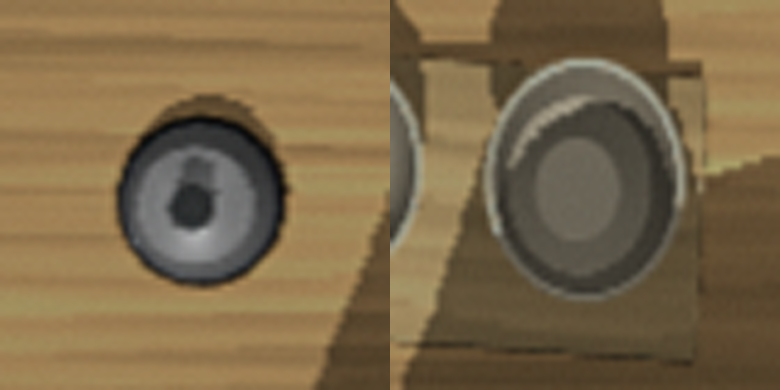

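View pics/z_scene.png

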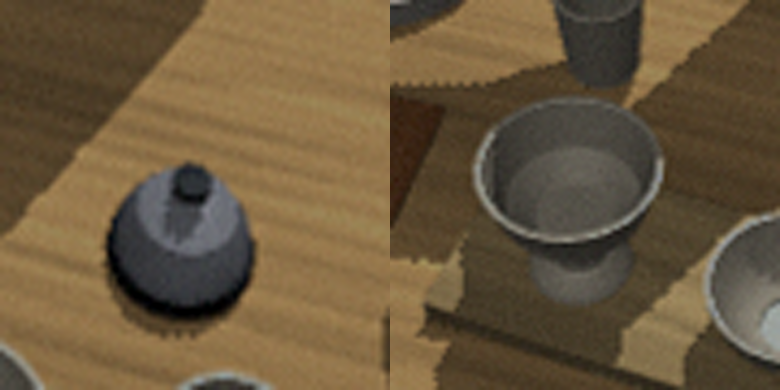

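Run:
```python
from h import *
np.set_printoptions(precision=4,suppress=True)
for n,P in(('top',((204.5,246.8,.058),(290,180,.108),(125,262,.07))),('scene',((314.6,172.,.058),(211.5,189,.108),(395,181,.07)))):
    c=bot.camera(n)
    for p in P: print(n,at_z(c,p[:2],p[2]))
    if 1:
        r=bot.cut_out('banding_wheel',n)
        for q in r[:1]:
            print(q['conf'],q['extent'])
            # fit: disc circle at z=.07 (top cam) 
    # overlay of predicted circles
    im=cv2.resize(c['color'],None,fx=1.5,fy=1.5)
    for x,y,z,R in((.435,.1195,.058,.011),(.435,.1195,0,.042),(.606,-.102,.108,.052),(.396,.3225,.07,.085)):
        pts=np.array([proj(c,(x+R*np.cos(t),y+R*np.sin(t),z)) for t in np.linspace(0,6.28,60)])*1.5+.25
        cv2.polylines(im,[np.round(pts*16).astype(int)],True,(0,0,255),1,cv2.LINE_AA,4)
    cv2.imwrite(f'pics/ov_{n}.png',im)
    print(c['extrinsics'])
from scipy.spatial.transform import Rotation as R
print(R.from_quat(bot.get_obs()['tool_rot']).as_matrix())
```

```text
top [0.4369 0.1165 0.058 ]
top [ 0.6092 -0.102   0.108 ]
top [0.3958 0.323  0.07  ]
0.93 [93.7, 229.7, 157.0, 294.8]
[[ 0.0064 -1.      0.0066 -0.0107]
 [ 0.9986  0.0067  0.0533 -0.5716]
 [-0.0533  0.0062  0.9986 -1.1468]
 [ 0.      0.      0.      1.    ]]
scene [0.4379 0.1182 0.058 ]
scene [ 0.6136 -0.0994  0.108 ]
scene [0.414  0.3229 0.07  ]
0.98 [362.7, 155.3, 428.7, 212.4]
[[-0.2985  0.9542  0.0178  0.1636]
 [-0.7454 -0.2448  0.6201  0.3808]
 [ 0.5961  0.1718  0.7843 -1.3344]
 [ 0.      0.      0.      1.    ]]
[[ 0.4212 -0.      0.907 ]
 [-0.907   0.0001  0.4212]
 [-0.0001 -1.     -0.    ]]
```

View pics/ov_top.png

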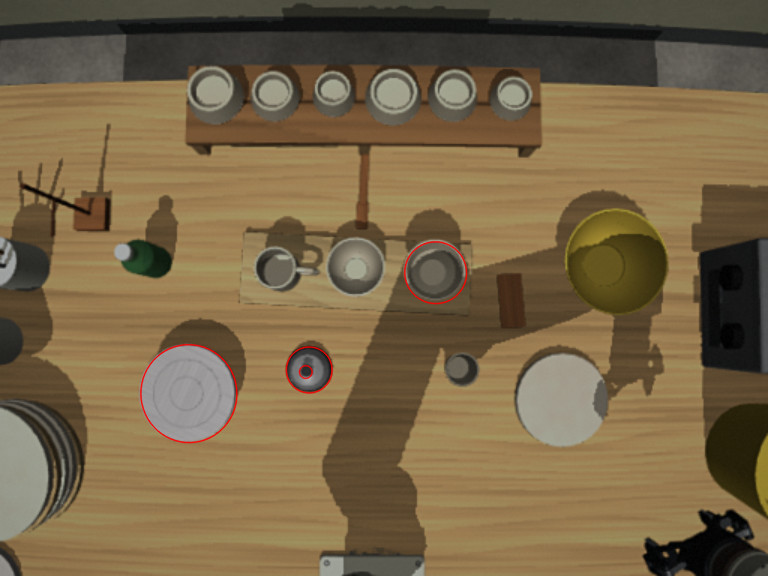

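View pics/ov_scene.png

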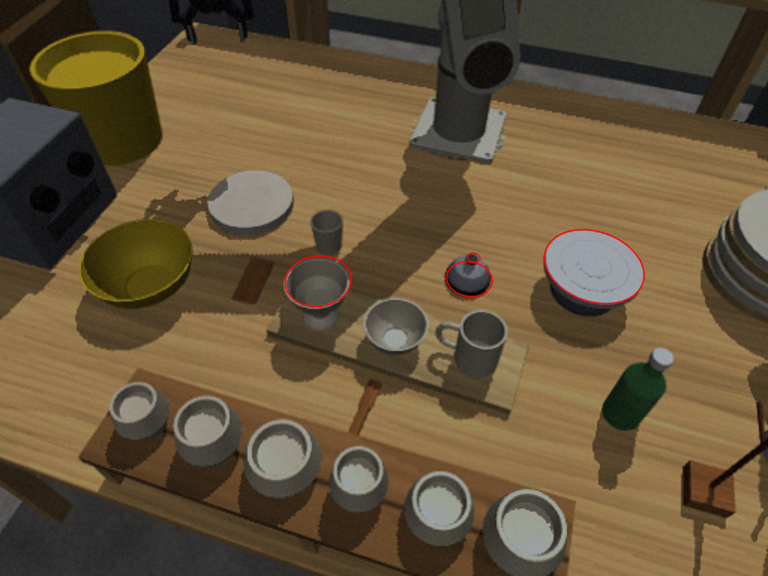

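```bash
python3 -m inch '0 0 0 0 -50 0 1; 0 0 0 -50 -40 0 1; 0 0 0 -50 0 0 1; 0 0 0 -50 0 0 1; 0 -8 0 -3.4 0 48.7 1; 0 -8 0 -3.4 0 48.7 1; 0 0 0 0 0 0 1'
python3 - <<'E'
from h import *
o=bot.get_obs();p=o['eef_pos'];print(o['clock'],p,o['joint_pos'],np.hypot(*p[:2]),np.degrees(np.arctan2(p[1],p[0])),o['ft_force'],o['grip_width'])
E
```

```text
clock: 2.17
eef_pos: [0.2314, -0.264, 0.2983]
tool_rot: [-0.644, 0.291, -0.292, 0.644]
ft_force: [-0.6, -1.1, -0.2]
grip_width: 0.0001
2.175 [ 0.23142298 -0.26401992  0.29830648] [-8.51489295e-01 -8.25482468e-02 -1.20391174e-01  1.53215579e+00
  4.22723629e-04  1.56980276e+00] 0.3510884707007926 -48.76426719995972 [-0.60170545 -1.13426511 -0.15288402] 5.182506685712345e-05
```

```bash
python3 -m inch '0 -8 0 -3.4 0 48.7 1; 0 -8 0 -3.4 0 48.7 1; 0 -8 0 -3.4 0 48.7 1; 0 -8 0 -3.4 0 48.7 1; 0 -8 0 -3.4 0 48.7 1; 0 -8 0 -3.4 0 48.7 1; 0 -8 0 -3.4 0 48.7 1; 0 -8 0 -3.4 0 48.7 1; 0 0 0 51 0 0 1; 0 0 0 50 0 0 1; 0 0 0 0 50 0 1; 0 0 0 0 0 0 1'
cat > s.py <<'E'
from h import *
from scipy.spatial.transform import Rotation as R
import sys
o=bot.get_obs();p=o['eef_pos'];M=R.from_quat(o['tool_rot']).as_matrix()
print(o['clock'],np.round(p,4),'F',np.round(o['ft_force'],2),'ydir',np.round(M[:,1],3))
t=np.array([float(a) for a in sys.argv[1:4]])
print('tool mm to go',np.round(1000*M.T@(t-p),1),'j',np.round(o['joint_pos'],2))
E
python3 s.py .4365 .118 .058
python3 - <<'E'
from h import *
c=bot.camera('wrist');cv2.imwrite('pics/w1.png',c['color'])
for r in bot.spot_point('plunger_top','wrist')[:2]: print(r,at_z(c,r['point'],.058))
print(proj(c,(.4365,.118,.058)))
E
```

```text
clock: 3.68
eef_pos: [0.4329, 0.113, 0.2435]
tool_rot: [0.702, 0.087, -0.095, -0.701]
ft_force: [0.4, 1.0, -0.0]
grip_width: 0.0
3.675 [0.4329 0.113  0.2435] F [ 0.43  1.   -0.02] ydir [-0.012 -0.003 -1.   ]
tool mm to go [  7.1 185.4   4. ] j [ 0.26  0.13 -0.04  1.41 -0.    1.57]
{'point': [259.3, 164.7], 'conf': 0.65} [0.43544431 0.11543659 0.058     ]
[260.59810702 163.04228037]
```

View pics/w1.png

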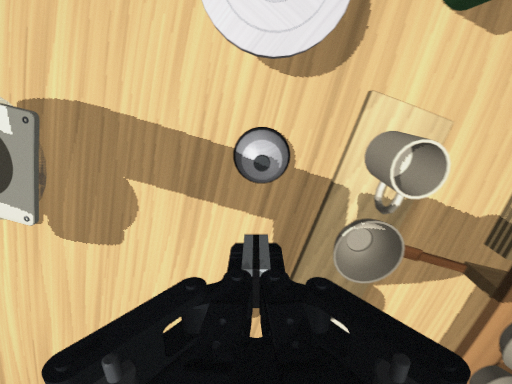

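The wrist view shows the bell at (261,155), with its plunger at (261,163). My estimate projects to (260.6,163.0), so the two agree.

```bash
python3 -m inch '0 0 0 0 40 0 1; 0 0 0 0 40 0 1; 0 0 0 0 0 0 1; 0 0 0 0 0 0 1';python3 s.py .4365 .118 .058
```

```text
clock: 4.28
eef_pos: [0.4384, 0.1152, 0.1711]
tool_rot: [-0.701, -0.093, 0.09, 0.701]
ft_force: [0.4, 1.2, 0.5]
grip_width: -0.0
4.275 [0.4384 0.1152 0.1711] F [0.36 1.21 0.55] ydir [ 0.005  0.001 -1.   ]
tool mm to go [ -1.7 113.1   3.2] j [ 0.26  0.17 -0.19  1.21 -0.    1.57]
```

```bash
python3 -m inch '0 0 0 -1 30 2.5 1; 0 0 0 0 30 0 1; 0 0 0 0 20 0 1; 0 0 0 0 10 0 1; 0 0 0 0 0 0 1; 0 0 0 0 0 0 1; 0 0 0 0 0 0 1';python3 s.py .4365 .118 .058
```

```text
clock: 5.15
eef_pos: [0.4356, 0.1173, 0.079]
tool_rot: [-0.701, -0.092, 0.091, 0.701]
ft_force: [-0.0, -0.1, 0.1]
grip_width: -0.0002
5.15 [0.4356 0.1173 0.079 ] F [-0.04 -0.09  0.12] ydir [ 0.002  0.001 -1.   ]
tool mm to go [ 1.  21.1  0.5] j [ 0.26  0.25 -0.35  0.97  0.    1.57]
```

```bash
python3 - <<'E'
from h import *
c=bot.camera('scene');im=c['color'][90:220,260:390];cv2.imwrite('pics/s2.png',cv2.resize(im,(520,520)))
E
python3 -m inch '0 0 0 1 10 0.5 1; 0 0 0 0 6 0 1; 0 0 0 0 4 0 1; 0 0 0 0 2 0 1; 0 0 0 0 0 0 1; 0 0 0 0 0 0 1';python3 s.py .4365 .118 .058
```

```text
clock: 5.95
eef_pos: [0.4357, 0.1178, 0.0562]
tool_rot: [-0.701, -0.092, 0.092, 0.701]
ft_force: [-0.4, -0.0, -0.3]
grip_width: 0.0003
5.95 [0.4357 0.1178 0.0562] F [-0.39 -0.02 -0.33] ydir [ 0.  0. -1.]
tool mm to go [ 0.8 -1.8  0. ] j [ 0.26  0.28 -0.38  0.92 -0.    1.57]
```

View pics/s2.png

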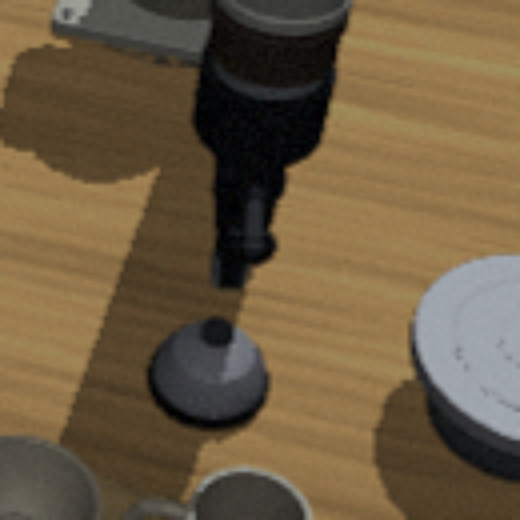

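```bash
python3 -m inch '0 0 0 0 1 0 1; 0 0 0 0 1 0 1; 0 0 0 0 0 0 1; 0 0 0 0 0 0 1';python3 s.py .4365 .118 .058; python3 -c "
from h import *
print(bot.camera('wrist') and bot.get_obs()['ft_force'])"
```

```text
clock: 6.45
eef_pos: [0.4355, 0.1178, 0.054]
tool_rot: [0.701, 0.092, -0.092, -0.701]
ft_force: [-0.3, -0.1, -0.6]
grip_width: 0.0001
6.45 [0.4355 0.1178 0.054 ] F [-0.25 -0.1  -0.6 ] ydir [-0. -0. -1.]
tool mm to go [ 1. -4. -0.] j [ 0.26  0.28 -0.38  0.91  0.    1.57]
[-0.29584279 -0.82365997 -0.24885501]
```

Run:
```python
from h import *
c=bot.camera('scene');im=c['color'][120:210,270:360];a=cv2.resize(im,(390,390),interpolation=cv2.INTER_CUBIC)
c=bot.camera('wrist');im=c['color'][120:320,160:360];b=cv2.resize(im,(390,390))
cv2.imwrite('pics/s3.png',np.hstack([a,b]))
```

```text
(no output)
```

View pics/s3.png

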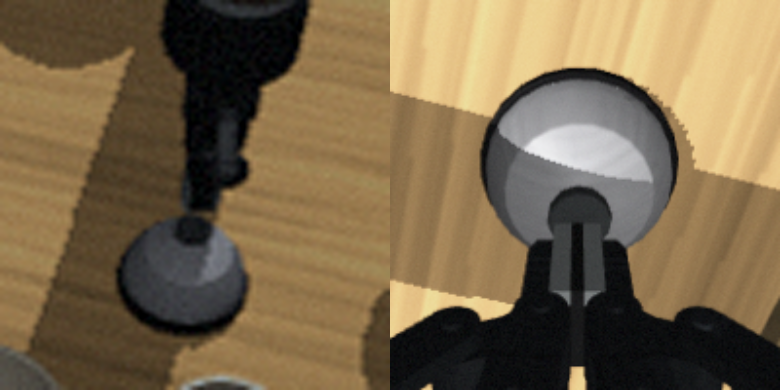

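Run:
```python
from h import *
p=bot.get_obs()['eef_pos']
for n,x0,y0,s in(('scene',270,120,390/90),('wrist',160,120,1.95)):
    c=bot.camera(n)
    for q in (p,p+[0,0,.01],np.array([.4365,.118,.058]),np.array([.4365,.118,.053])):
        u=proj(c,q);print(n,np.round(q,4),np.round(u,1),'crop',np.round((u-[x0,y0])*s+([0,0] if n=='scene' else [390,0]),0))
    E=c['extrinsics'];print(-E[:3,:3].T@E[:3,3])
```

```text
scene [0.4356 0.1178 0.0541] [314.4 172.3] crop [192. 227.]
scene [0.4356 0.1178 0.0641] [314.9 169.8] crop [195. 216.]
scene [0.4365 0.118  0.058 ] [314.6 171.6] crop [193. 224.]
scene [0.4365 0.118  0.053 ] [314.4 172.9] crop [192. 229.]
[1.12804917 0.16638508 0.80755684]
wrist [0.4356 0.1178 0.0541] [254.5 231. ] crop [574. 216.]
wrist [0.4356 0.1178 0.0641] [254.4 238.2] crop [574. 231.]
wrist [0.4365 0.118  0.058 ] [255.9 233.8] crop [577. 222.]
wrist [0.4365 0.118  0.053 ] [255.9 230.3] crop [577. 215.]
[0.41491218 0.198833   0.21890337]
```

Run:
```python
from h import *
from scipy.spatial.transform import Rotation as R
o=bot.get_obs();p=o['eef_pos'];M=R.from_quat(o['tool_rot']).as_matrix();print(o['ft_force'],M[:,2])
ims=[]
for n,w,cen in(('scene',50,(316,165)),('wrist',70,(256,235))):
    c=bot.camera(n);s=390/w*1.;x0,y0=cen[0]-w/2,cen[1]-w/2
    im=cv2.resize(c['color'][int(y0):int(y0)+w,int(x0):int(x0)+w],(390,390),interpolation=cv2.INTER_CUBIC)
    for dz,col in((0,(0,0,255)),(.008,(0,255,0))):
        q=np.array([proj(c,p+[0,0,dz]+M@np.array([a,0,b])) for a,b in((-.006,-.011),(.006,-.011),(.006,.011),(-.006,.011))])
        cv2.polylines(im,[np.round((q-[int(x0),int(y0)])*s).astype(int)],True,col,1,cv2.LINE_AA)
    ims.append(im)
cv2.imwrite('pics/s4.png',np.hstack(ims))
```

```text
[0.85821155 0.3457755  0.19999362] [-2.57376362e-01  9.66311238e-01 -4.10617303e-07]
```

View pics/s4.png

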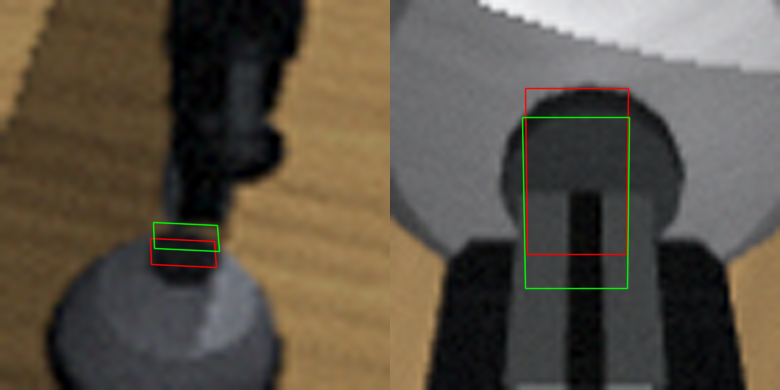

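```bash
python3 -m inch '0 0 0 0 1 0 1; 0 0 0 0 1 0 1; 0 0 0 0 0 0 1; 0 0 0 0 0 0 1';python3 s.py .4365 .118 .058; python3 -m inch '0 0 0 0 1 0 1; 0 0 0 0 1 0 1; 0 0 0 0 0 0 1; 0 0 0 0 0 0 1';python3 s.py .4365 .118 .058
```

```text
clock: 7.3
eef_pos: [0.4355, 0.1178, 0.052]
tool_rot: [-0.701, -0.092, 0.092, 0.701]
ft_force: [0.0, -0.2, 0.2]
grip_width: -0.0
7.3 [0.4355 0.1178 0.052 ] F [ 0.02 -0.22  0.21] ydir [-0. -0. -1.]
tool mm to go [ 1. -6. -0.] j [ 0.26  0.28 -0.38  0.91  0.    1.57]
clock: 7.8
eef_pos: [0.4355, 0.1178, 0.05]
tool_rot: [0.701, 0.092, -0.092, -0.701]
ft_force: [0.3, 0.5, -0.1]
grip_width: -0.0001
7.8 [0.4355 0.1178 0.05  ] F [ 0.34  0.5  -0.06] ydir [-0. -0. -1.]
tool mm to go [ 1. -8. -0.] j [ 0.26  0.29 -0.38  0.9  -0.    1.57]
```

```bash
python3 -m inch '0 0 0 0 1 0 1; 0 0 0 0 1 0 1; 0 0 0 0 0 0 1; 0 0 0 0 0 0 1';python3 - <<'E'
from h import *
ims=[]
for n,w,cen in(('scene',50,(316,165)),('wrist',70,(256,235))):
    c=bot.camera(n);x0,y0=int(cen[0]-w/2),int(cen[1]-w/2)
    im=cv2.resize(c['color'][y0:y0+w,x0:x0+w],(390,390),interpolation=cv2.INTER_CUBIC)
    ims.append(np.clip(im*1.6,0,255))
cv2.imwrite('pics/s5.png',np.hstack(ims))
E
```

```text
clock: 8.3
eef_pos: [0.4355, 0.1178, 0.0481]
tool_rot: [-0.701, -0.092, 0.092, 0.701]
ft_force: [0.6, -0.5, -0.3]
grip_width: -0.0001[ WARN:0@2.336] global loadsave.cpp:1063 imwrite_ Unsupported depth image for selected encoder is fallbacked to CV_8U.
```

View pics/s5.png

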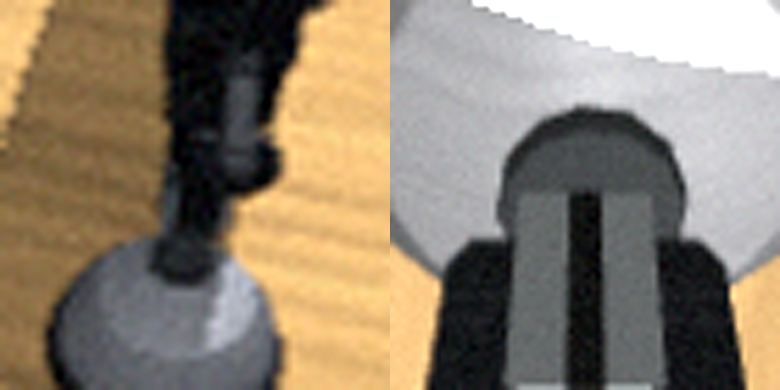

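```bash
python3 -m inch '0 0 0 0 1 0 1; 0 0 0 0 1 0 1; 0 0 0 0 0 0 1; 0 0 0 0 0 0 1';python3 -m inch '0 0 0 0 1 0 1; 0 0 0 0 1 0 1; 0 0 0 0 0 0 1; 0 0 0 0 0 0 1'; python3 s.py .4365 .118 .058
```

```text
clock: 8.9
eef_pos: [0.4355, 0.1178, 0.046]
tool_rot: [-0.701, -0.092, 0.092, 0.701]
ft_force: [0.3, 0.1, 0.2]
grip_width: -0.0004
clock: 9.4
eef_pos: [0.4356, 0.1178, 0.044]
tool_rot: [0.701, 0.092, -0.092, -0.701]
ft_force: [0.1, 0.4, -0.2]
grip_width: 0.0001
9.4 [0.4356 0.1178 0.044 ] F [ 0.15  0.37 -0.21] ydir [-0. -0. -1.]
tool mm to go [  1. -14.  -0.] j [ 0.26  0.29 -0.39  0.89 -0.    1.57]
```

```bash
cat > v.py <<'E'
from h import *
import sys
ims=[]
for n,w,cen in(('scene',50,(316,165)),('wrist',70,(256,235))):
    c=bot.camera(n);x0,y0=int(cen[0]-w/2),int(cen[1]-w/2)
    im=cv2.resize(c['color'][y0:y0+w,x0:x0+w],(390,390),interpolation=cv2.INTER_CUBIC)
    for z,col in((.058,(0,255,0)),(.053,(0,0,255))):
        q=np.array([proj(c,(.4365+.011*np.cos(t),.118+.011*np.sin(t),z)) for t in np.linspace(0,6.28,40)])
        cv2.polylines(im,[np.round((q-[x0,y0])*390/w).astype(int)],True,col,1,cv2.LINE_AA)
    ims.append(np.clip(im*1.6,0,255).astype(np.uint8))
cv2.imwrite(sys.argv[1],np.hstack(ims))
E
python3 v.py pics/s6.png
```

```text
(no output)
```

View pics/s6.png

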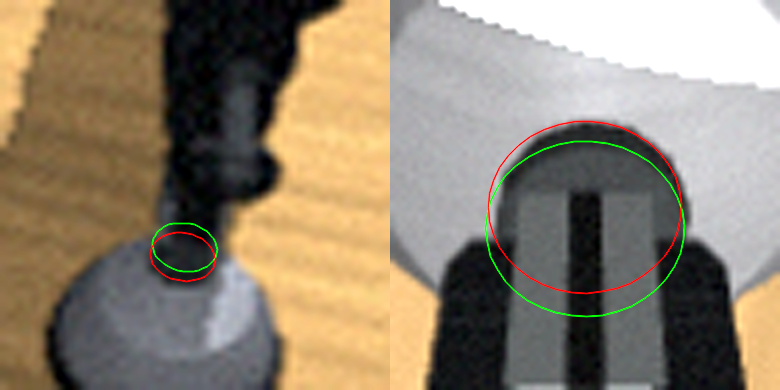

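```bash
python3 -m inch '0 0 0 0 1 0 1; 0 0 0 0 1 0 1; 0 0 0 0 0 0 1; 0 0 0 0 0 0 1';python3 -m inch '0 0 0 0 1 0 1; 0 0 0 0 1 0 1; 0 0 0 0 0 0 1; 0 0 0 0 0 0 1'; python3 v.py pics/s7.png
```

```text
clock: 10.0
eef_pos: [0.4355, 0.1178, 0.042]
tool_rot: [-0.701, -0.092, 0.092, 0.701]
ft_force: [0.5, -0.7, -0.2]
grip_width: -0.0002
clock: 10.5
eef_pos: [0.4355, 0.1177, 0.04]
tool_rot: [0.701, 0.092, -0.092, -0.701]
ft_force: [-0.2, -0.0, -0.4]
grip_width: -0.0001
```

View pics/s7.png

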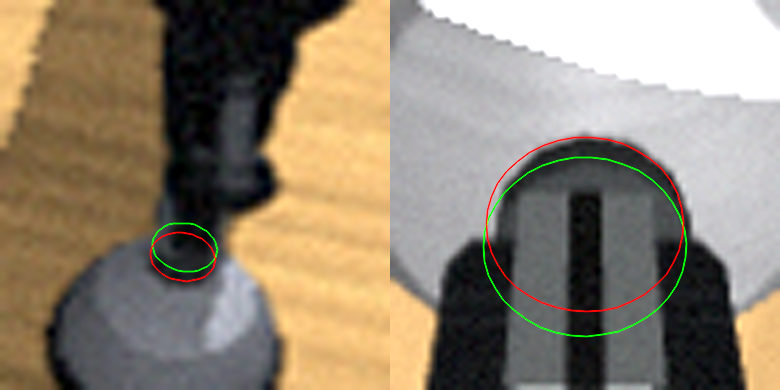

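```bash
python3 -m inch '0 0 0 0 1 0 1; 0 0 0 0 1 0 1; 0 0 0 0 0 0 1; 0 0 0 0 0 0 1';python3 -m inch '0 0 0 0 1 0 1; 0 0 0 0 1 0 1; 0 0 0 0 0 0 1; 0 0 0 0 0 0 1'; python3 v.py pics/s8.png
```

```text
clock: 11.1
eef_pos: [0.4355, 0.1178, 0.038]
tool_rot: [-0.701, -0.092, 0.092, 0.701]
ft_force: [0.2, -0.1, 0.3]
grip_width: 0.0005
clock: 11.6
eef_pos: [0.4355, 0.1178, 0.036]
tool_rot: [-0.701, -0.092, 0.092, 0.701]
ft_force: [0.2, -0.5, 0.3]
grip_width: -0.0
```

View pics/s8.png

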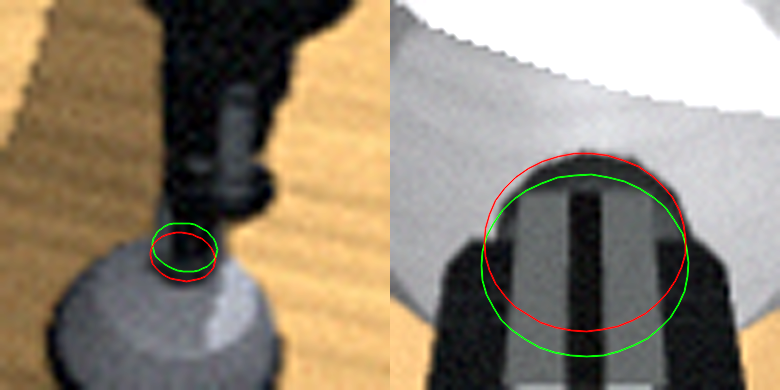

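```bash
python3 -m inch '0 0 0 0 1 0 1; 0 0 0 0 0 0 1; 0 0 0 0 0 0 1';python3 -m inch '0 0 0 0 1 0 1; 0 0 0 0 0 0 1; 0 0 0 0 0 0 1';python3 -m inch '0 0 0 0 1 0 1; 0 0 0 0 0 0 1; 0 0 0 0 0 0 1'; python3 v.py pics/s9.png
```

```text
clock: 12.08
eef_pos: [0.4357, 0.1178, 0.0351]
tool_rot: [-0.701, -0.092, 0.092, 0.701]
ft_force: [0.6, -0.0, 0.3]
grip_width: -0.0002
clock: 12.45
eef_pos: [0.4356, 0.1178, 0.0341]
tool_rot: [-0.701, -0.092, 0.092, 0.701]
ft_force: [0.2, -1.0, 2.2]
grip_width: -0.0001
clock: 12.82
eef_pos: [0.4357, 0.1178, 0.0331]
tool_rot: [-0.701, -0.092, 0.092, 0.701]
ft_force: [0.0, 0.0, 2.4]
grip_width: 0.0004
```

View pics/s9.png

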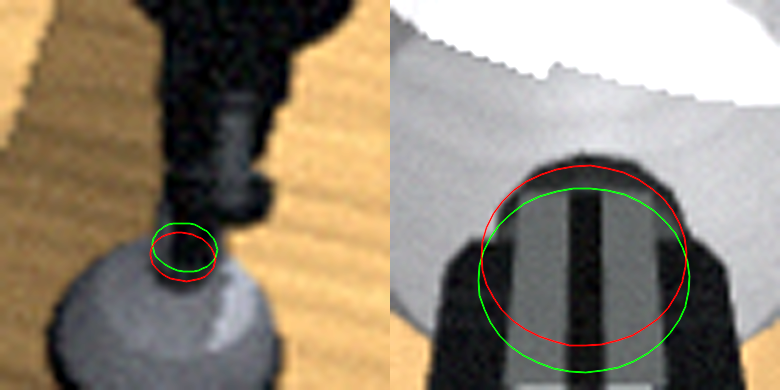

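```bash
python3 -m inch '0 0 0 0 1 0 1; 0 0 0 0 0 0 1; 0 0 0 0 0 0 1';python3 -m inch '0 0 0 0 1 0 1; 0 0 0 0 0 0 1; 0 0 0 0 0 0 1';python3 -m inch '0 0 0 0 1 0 1; 0 0 0 0 0 0 1; 0 0 0 0 0 0 1'; python3 -c "
from h import *
bot.camera('scene');print(bot.get_obs()['ft_force'])"
```

```text
clock: 13.3
eef_pos: [0.4357, 0.1178, 0.0321]
tool_rot: [-0.701, -0.092, 0.092, 0.701]
ft_force: [0.8, 0.7, 2.7]
grip_width: -0.0001
clock: 13.68
eef_pos: [0.4357, 0.1178, 0.0311]
tool_rot: [0.701, 0.092, -0.092, -0.701]
ft_force: [-0.1, -0.5, 3.9]
grip_width: 0.0
clock: 14.05
eef_pos: [0.4357, 0.1178, 0.0306]
tool_rot: [-0.701, -0.092, 0.092, 0.701]
ft_force: [-1.1, -1.1, 8.4]
grip_width: 0.0004
[-1.81096227 -0.57189121  8.10753129]
```

```bash
python3 -m inch '0 0 0 0 0 0 1; 0 0 0 0 -4 0 1; 0 0 0 0 -10 0 1; 0 0 0 0 -40 0 1; 0 0 0 0 -55 0 1; 0 0 0 0 -55 0 1; 0 0 0 0 -55 0 1; 0 0 0 0 -30 0 1; 0 0 0 0 0 0 1; 0 0 0 0 0 0 1'; python3 s.py .608 -.102 .28
python3 - <<'E'
from h import *
for n in('top','scene'):
    c=bot.camera(n);cv2.imwrite(f'pics/{n}1.png',c['color'])
    for k,z in dict(bell=0,plunger_top=.058).items():
        for r in bot.spot_point(k,n)[:1]: print(n,k,r['conf'],at_z(c,r['point'],z))
E
```

```text
clock: 15.35
eef_pos: [0.4347, 0.1175, 0.278]
tool_rot: [0.701, 0.091, -0.093, -0.701]
ft_force: [-0.1, -0.4, -0.1]
grip_width: 0.0002
15.35 [0.4347 0.1175 0.278 ] F [-0.14 -0.36 -0.07] ydir [-0.002 -0.001 -1.   ]
tool mm to go [ 110.9   -2.2 -256.7] j [0.26 0.12 0.04 1.49 0.   1.57]
top bell 0.94 [0.43680474 0.11515759 0.        ]
top plunger_top 0.43 [0.43665567 0.11967696 0.058     ]
scene bell 0.75 [0.4428299  0.11330607 0.        ]
scene plunger_top 0.56 [0.44540967 0.12013329 0.058     ]
```

View pics/scene1.png

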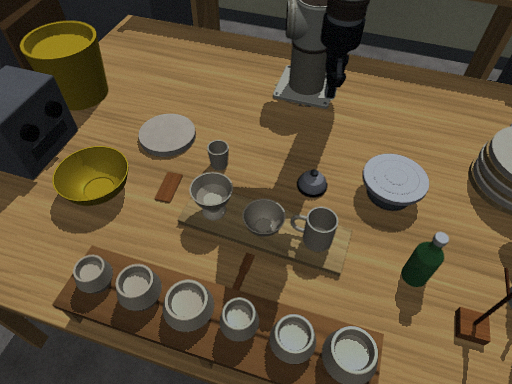

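The bell is unmoved at (312,183) and its plunger is back up. Next is the bowl.

```bash
python3 -m inch '0 6.15 0 -2.6 0 -48.3 1; 0 6.15 0 -2.6 0 -48.3 1; 0 6.15 0 -2.6 0 -48.3 1; 0 6.15 0 -2.6 0 -48.3 1; 0 0 0 42 0 0 1; 0 0 0 42 0 0 1; 0 0 0 42 0 0 1; 0 0 0 39 0 0 1; 0 0 0 0 0 0 1; 0 0 0 0 0 0 1'; python3 s.py .608 -.102 .118
```

```text
clock: 16.9
eef_pos: [0.6062, -0.1018, 0.2783]
tool_rot: [-0.705, 0.06, -0.059, 0.705]
ft_force: [0.0, -0.0, 0.7]
grip_width: 0.0001
16.9 [ 0.6062 -0.1018  0.2783] F [ 0.03 -0.05  0.7 ] ydir [-0.002  0.    -1.   ]
tool mm to go [2.100e+00 1.603e+02 1.000e-01] j [-0.17  0.47  0.52  1.62 -0.    1.57]
```

Descending part-way first, to check by eye where the tips are.

```bash
python3 -m inch '0 0 0 1 40 0 1; 0 0 0 0 40 0 1; 0 0 0 0 30 0 1; 0 0 0 0 0 0 1; 0 0 0 0 0 0 1; 0 0 0 0 0 0 1'; python3 s.py .608 -.102 .118
cat > b.py <<'E'
from h import *
import sys
x,y,z=map(float,sys.argv[2:5]);r=float(sys.argv[5]);ims=[]
for n,w in(('scene',90),('wrist',190)):
    c=bot.camera(n);cu=proj(c,(x,y,z+.03));x0=int(np.clip(cu[0]-w/2,0,512-w));y0=int(np.clip(cu[1]-w/2,0,384-w))
    im=cv2.resize(c['color'][y0:y0+w,x0:x0+w],(390,390),interpolation=cv2.INTER_CUBIC)
    im=np.clip(im*1.5,0,255).astype(np.uint8);f=lambda q:np.round((q-[x0,y0])*390/w).astype(int)
    q=np.array([proj(c,(x+r*np.cos(t),y+r*np.sin(t),z)) for t in np.linspace(0,6.28,60)])
    cv2.polylines(im,[f(q)],True,(0,0,255),1,cv2.LINE_AA)
    for h,col in((0,(0,0,255)),(.03,(0,255,0)),(.06,(255,255,0))): cv2.drawMarker(im,[int(a) for a in f(proj(c,(x,y,z+h)))],col,cv2.MARKER_CROSS,10)
    ims.append(im)
cv2.imwrite(sys.argv[1],np.hstack(ims))
E
python3 b.py pics/b1.png .608 -.102 .108 .052
```

```text
clock: 17.65
eef_pos: [0.609, -0.1022, 0.1716]
tool_rot: [0.705, -0.058, 0.061, -0.704]
ft_force: [0.6, -0.7, -0.3]
grip_width: -0.0003
17.65 [ 0.609  -0.1022  0.1716] F [ 0.62 -0.73 -0.27] ydir [ 0.004 -0.001 -1.   ]
tool mm to go [-1.3 53.6  0.1] j [-0.17  0.49  0.27  1.35 -0.    1.57]
```

View pics/b1.png

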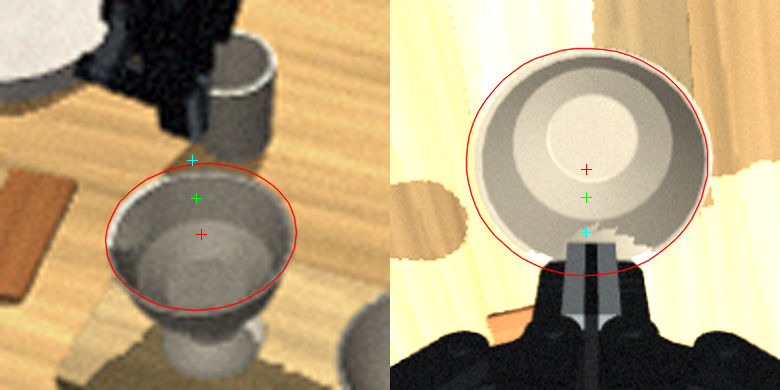

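```bash
python3 -m inch '0 0 0 0 25 0 1; 0 0 0 0 15 0 1; 0 0 0 0 8 0 1; 0 0 0 0 0 0 1; 0 0 0 0 0 0 1; 0 0 0 0 0 0 1; 0 0 0 0 0 0 1'; python3 s.py .608 -.102 .117; python3 b.py pics/b2.png .608 -.102 .108 .052
```

```text
clock: 18.62
eef_pos: [0.6082, -0.1021, 0.1216]
tool_rot: [0.705, -0.059, 0.06, -0.705]
ft_force: [0.5, 0.4, -0.5]
grip_width: 0.0003
18.625 [ 0.6082 -0.1021  0.1216] F [ 0.49  0.38 -0.46] ydir [ 0.001 -0.    -1.   ]
tool mm to go [-0.3  4.6  0.1] j [-0.17  0.52  0.18  1.24  0.    1.57]
```

View pics/b2.png

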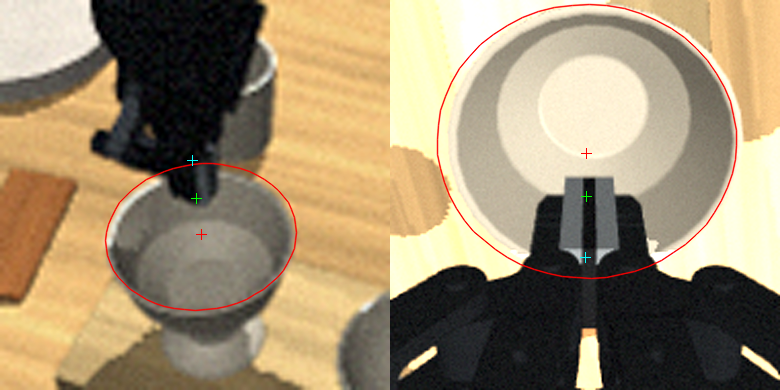

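The tips are at the mark 3 cm above the middle of the mouth. I'll lower 3 mm and hold.

```bash
python3 -m inch '0 0 0 0 3 0 1; 0 0 0 0 0 0 1; 0 0 0 0 0 0 1; 0 0 0 0 0 0 1; 0 0 0 0 0 0 1; 0 0 0 0 0 0 1; 0 0 0 0 0 0 1; 0 0 0 0 0 0 1; 0 0 0 0 0 0 1; 0 0 0 0 0 0 1; 0 0 0 0 0 0 1; 0 0 0 0 0 0 1'; python3 -m inch '0 0 0 0 0 0 1; 0 0 0 0 0 0 1; 0 0 0 0 0 0 1; 0 0 0 0 0 0 1; 0 0 0 0 0 0 1; 0 0 0 0 0 0 1; 0 0 0 0 0 0 1; 0 0 0 0 0 0 1; 0 0 0 0 0 0 1; 0 0 0 0 0 0 1; 0 0 0 0 0 0 1; 0 0 0 0 0 0 1'; python3 s.py .608 -.102 .118
```

```text
clock: 20.23
eef_pos: [0.6079, -0.1021, 0.1181]
tool_rot: [0.705, -0.06, 0.06, -0.705]
ft_force: [0.6, 0.8, -0.5]
grip_width: -0.0002
clock: 21.72
eef_pos: [0.6079, -0.1021, 0.118]
tool_rot: [-0.705, 0.06, -0.06, 0.705]
ft_force: [-1.2, -0.1, 0.6]
grip_width: -0.0001
21.725 [ 0.6079 -0.1021  0.118 ] F [-1.16 -0.14  0.57] ydir [-0.  0. -1.]
tool mm to go [0.1 0.  0.1] j [-0.17  0.52  0.18  1.23  0.    1.57]
```

```bash
python3 -m inch '0 0 0 0 -20 0 1; 0 0 0 0 -50 0 1; 0 0 0 0 -50 0 1; 0 0 0 0 -42 0 1; 0 0 0 -42 0 0 1; 0 0 0 -42 0 0 1; 0 0 0 -42 0 0 1; 0 0 0 -39 0 0 1; 0 0 0 0 0 0 1'; python3 -m inch '0 -6.07 0 -2.5 0 47.7 1; 0 -6.07 0 -2.5 0 47.7 1; 0 -6.07 0 -2.5 0 47.7 1; 0 -6.07 0 -2.5 0 47.7 1; 0 -6.07 0 -2.5 0 47.7 1; 0 -6.07 0 -2.5 0 47.7 1; 0 -6.07 0 -2.5 0 47.7 1; 0 -6.07 0 -2.5 0 47.7 1; 0 0 0 0 0 0 1; 0 0 0 0 0 0 1'; python3 s.py .397 .3225 .28
```

```text
clock: 22.85
eef_pos: [0.4429, -0.0739, 0.2808]
tool_rot: [0.705, -0.06, 0.06, -0.705]
ft_force: [1.0, 0.2, 0.2]
grip_width: -0.0001
clock: 24.1
eef_pos: [0.3526, 0.285, 0.28]
tool_rot: [0.667, 0.235, -0.235, -0.667]
ft_force: [0.1, 0.1, 0.3]
grip_width: -0.0
24.1 [0.3526 0.285  0.28  ] F [0.09 0.07 0.28] ydir [ 0. -0. -1.]
tool mm to go [58.1  0.   1.3] j [ 0.68  0.13  0.05  1.49 -0.    1.57]
```

Going out over the wheel, then down to a reading of 0.080, which puts the tips about 3 cm above the disc.

```bash
python3 -m inch '0 0 0 30 0 1 1; 0 0 0 28 0 0 1; 0 0 0 0 50 0 1; 0 0 0 0 50 0 1; 0 0 0 0 40 0 1; 0 0 0 0 30 0 1; 0 0 0 0 15 0 1; 0 0 0 0 0 0 1; 0 0 0 0 0 0 1; 0 0 0 0 0 0 1; 0 0 0 0 0 0 1'; python3 s.py .397 .3225 .08; python3 b.py pics/b3.png .397 .3225 .07 .085
```

```text
clock: 25.48
eef_pos: [0.397, 0.3224, 0.096]
tool_rot: [-0.667, -0.236, 0.235, 0.667]
ft_force: [0.0, 0.1, -0.2]
grip_width: 0.0001
25.475 [0.397  0.3224 0.096 ] F [ 0.04  0.07 -0.2 ] ydir [ 0.001  0.001 -1.   ]
tool mm to go [ 0.  16.   0.1] j [ 0.68  0.34 -0.17  1.06 -0.    1.57]
```

View pics/b3.png

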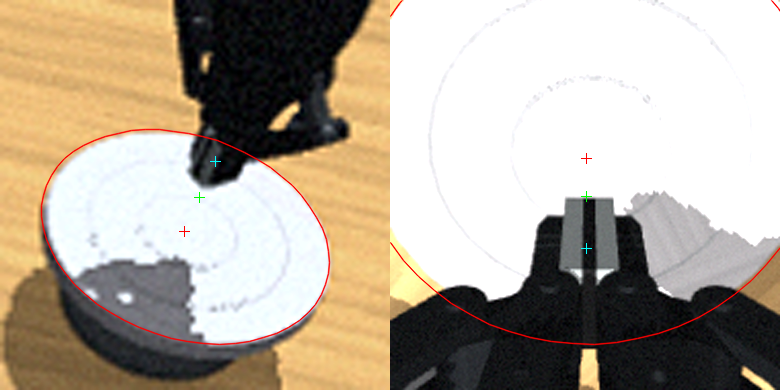

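```bash
python3 -m inch '0 0 0 0 10 0 1; 0 0 0 0 6 0 1; 0 0 0 0 0 0 1; 0 0 0 0 0 0 1; 0 0 0 0 0 0 1'; python3 s.py .397 .3225 .08; python3 b.py pics/b4.png .397 .3225 .07 .085
```

```text
clock: 26.2
eef_pos: [0.3967, 0.3221, 0.0792]
tool_rot: [-0.667, -0.235, 0.235, 0.667]
ft_force: [-0.1, -0.3, -0.8]
grip_width: 0.0002
26.2 [0.3967 0.3221 0.0792] F [-0.06 -0.29 -0.79] ydir [ 0.  0. -1.]
tool mm to go [ 0.5 -0.8  0.1] j [ 0.68  0.36 -0.19  1.02  0.    1.57]
```

View pics/b4.png

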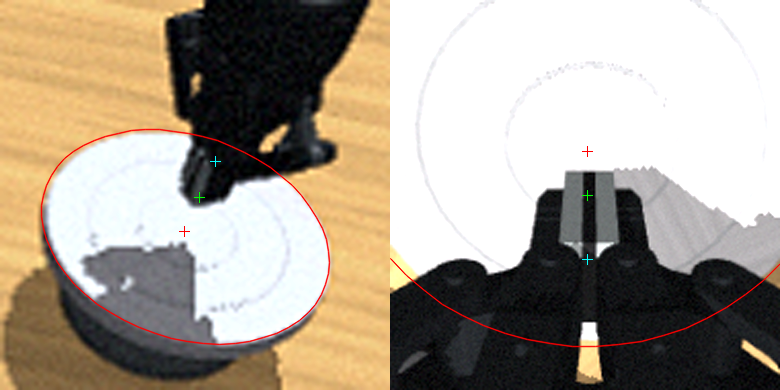

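The fingertips are at the green mark, 3 cm above the middle of the disc. Holding.

```bash
for i in 1 ; do python3 -m inch '0 0 0 0 0 0 1; 0 0 0 0 0 0 1; 0 0 0 0 0 0 1; 0 0 0 0 0 0 1; 0 0 0 0 0 0 1; 0 0 0 0 0 0 1; 0 0 0 0 0 0 1; 0 0 0 0 0 0 1; 0 0 0 0 0 0 1; 0 0 0 0 0 0 1; 0 0 0 0 0 0 1; 0 0 0 0 0 0 1'; done; python3 -m inch '0 0 0 0 0 0 1; 0 0 0 0 0 0 1; 0 0 0 0 0 0 1; 0 0 0 0 0 0 1; 0 0 0 0 0 0 1; 0 0 0 0 0 0 1; 0 0 0 0 0 0 1; 0 0 0 0 0 0 1; 0 0 0 0 0 0 1; 0 0 0 0 0 0 1; 0 0 0 0 0 0 1; 0 0 0 0 0 0 1'; python3 s.py .397 .3225 .08
python3 - <<'E'
from h import *
c=bot.camera('top');cv2.imwrite('pics/end.png',c['color'])
for n in ('top','scene'):
    if n=='scene': c=bot.camera(n)
    for k,z in dict(bell=0,plunger_top=.058,footed_bowl_rim=.108).items():
        for r in bot.spot_point(k,n)[:1]: print(n,k,r['conf'],np.round(r['point'],1),at_z(c,r['point'],z))
E
```

```text
clock: 27.8
eef_pos: [0.3965, 0.3219, 0.0791]
tool_rot: [-0.667, -0.235, 0.235, 0.667]
ft_force: [-0.5, 0.1, -0.6]
grip_width: -0.0001
clock: 29.3
eef_pos: [0.3965, 0.3219, 0.079]
tool_rot: [0.667, 0.235, -0.235, -0.667]
ft_force: [-0.2, -0.4, 0.2]
grip_width: 0.0
29.3 [0.3965 0.3219 0.079 ] F [-0.23 -0.35  0.16] ydir [-0. -0. -1.]
tool mm to go [ 0.7 -1.   0.2] j [ 0.68  0.36 -0.19  1.02  0.    1.57]
top bell 0.67 [206.  245.9] [0.43567711 0.11845586 0.        ]
top plunger_top 0.51 [202.3 245.3] [0.44081145 0.12233931 0.058     ]
top footed_bowl_rim 0.87 [291.4 181.8] [ 0.60464001 -0.10558339  0.108     ]
scene bell 0.83 [310.1 185.3] [4.36852200e-01 1.13098207e-01 1.11022302e-16]
scene plunger_top 0.62 [317.3 171. ] [0.43211911 0.12431018 0.058     ]
scene footed_bowl_rim 0.6 [213.  188.4] [ 0.61079188 -0.09676012  0.108     ]
```

View pics/end.png

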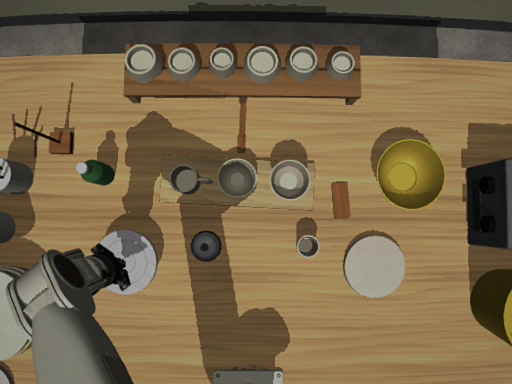

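```bash
python3 -c "
from workcell import bot
bot.job_done(); print(bot.get_obs()['clock'])"
```

```text
the job is handed in; nothing more can be done
the job is handed in; nothing more can be done
```

I pressed the bell, pointed at the footed bowl, and handed the job in while still pointing at the banding wheel. The last clock reading was 29.3 s, against the 51 s limit.

- **Bell:** I pressed the plunger down to its stop, with about 8 N at the bottom. It came back up, and the bell looked unmoved in the top and scene pictures afterwards.
- **Footed bowl:** I held the fingertips about 3 cm above the middle of its mouth for roughly 3 s.
- **Banding wheel:** I held the same way above the middle of its top for roughly 3 s. No force showed on the wrist during either hold.
- **Crossings:** I crossed the table with the fingertips about 30 cm up, and didn't pass over the plaster bat, cup, mug or low bowl.

**Check that disagreed:** the reported tool-tip height did not match the real fingertips. The fingertips touched the plunger only when the reading was about 2.2 cm lower than expected, and the pictures showed the same gap. I set both pointing heights from the fingertips, so the reported height at each target reads only about 1 cm above it. If the judging uses the reported height instead, both points will look too low.

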